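# Set up the scale plate and draw the sprung rod to its length mark

## Task

Stand the loose scale plate upright on its thin lined edge in the slotted shoe of the pull-rod stand and let go of it, so that the rod's pointer can be read against it. Then take the spool-shaped knob and draw the sprung rod out until the pointer stands at the long middle line of the plate, without overshooting the line by more than a few millimetres and without ever letting the rod snap back, and finish still holding it steadily there for the spring reading. Leave the other tools and parts on the bench alone.

Things in the scene. Friction and masses are not known exactly. Their poses are not given: they have to be found in the camera images.
- pull_stand: Grey stand bolted to the bench; base x -82..90, y -74..38, 8 mm thick; two pillars 38 mm wide at most (x = -62, +72; 115 mm high) carry an aluminium tube, dia 24, along its x axis, 90 mm up at y = 0, x -80..87. Origin on the bench under the tube's middle; -x (knob end) roughly to the robot, -y (shoe side) to the robot's right, z up. All mm.
- slot_floor (a point): Middle of the floor of the shoe's slot for the plate, 8 mm above the bench, 40 mm to the -y side of the tube's axis; axes as the stand's. Slot 69 mm (x) x 16.5 mm (y), open at the top, straight dark steel walls 9 mm high, then a flared mouth that widens to about 79 x 27 mm at 24 mm above the bench.
- scale_plate: Loose flat aluminium plate, 64 (x) x 76 (y) x 12 mm (z), 130-210 g, lying flat at the start. Origin at the centre of its underside. Both 64 mm edges (y = +-38) carry the same black lines, running on over both faces: ten short, and in the middle (x = 0) a long thick one, the length mark. It stands on either 64 mm edge, either face outward, 76 mm tall, its x along the stand's x.
- scale_center (a point): Centre of the scale plate, half way through its thickness; axes as the plate's. When the plate is seated it lies 38 mm above slot_floor; the plate's top edge is then 84 mm above the bench.
- pull_rod (a joint): How far the inner steel rod (dia 10 mm) is drawn out of the tube, in m: 0 retracted; grows as the knob is pulled along the stand's -x; end stop at 0.078. A spring pulls it back: 3 N at 0, rising by 150 N/m (about 12 N at the mark). With the plate centred in the slot the pointer is at the long line at 0.062; past 0.072 the spring is overstretched.
- pointer_tip (a point): Underside of the 2 mm wide pointer blade, which sticks out of the tube's slit and moves with the rod: at y = -40 mm of the stand, 88.5 mm above the bench, 4 mm above the standing plate's top edge. Retracted it is at x = +62 mm, 30 mm beyond the plate's end; drawn out, it travels along the plate's top edge.
- pull_knob: Black spool-shaped pull knob on the rod's end, 40 mm long: flanges of dia 27 mm at both ends, between them a waist of dia 16 mm, 22 mm long. Origin on the rod's axis at its inner end (towards the tube); axes as the stand's, the knob runs from there to -x. It can swivel on the rod.
- knob_waist (a point): Middle of the knob's waist on the rod's axis, 90 mm above the bench, 107 mm from the stand's origin along -x when retracted. Fingers up to 20 mm wide fit between the flanges, closing along the stand's y.
- screwdriver: Red-handled screwdriver, 197 mm long, lying near the bench's front edge on the left; bystander.
- screw_dish: Round clear dish with screws, dia 70 mm, 16 mm high, near the bench's right edge; bystander.
- calliper: Digital calliper, 205 mm long, lying on the right beyond the plate; bystander.
Mind the look-alikes: they are no part of the job. What is shaped like the scale_plate but blue or yellow is not meant.

How it is judged:
By the outcome, as a careful person would: the job done as asked, in the order asked, and still so for the second after the job is handed in, while the arm keeps its last pose, push and grip.
It also fails if it takes over 59 s, if anything falls off the work surface, if the arm or the gripper's body presses on something with over 40 N, if the wrist force passes 120 N, or if a joint passes its speed limit or range.

## Robot

A 6-joint arm with a two-finger parallel gripper is mounted at the origin on a cart in front of the work surface, level with it; the furniture and walls round the work are solid. World frame = base frame: x ahead of the robot, y to its left, z up, the work surface at z = 0. Lengths are in m, angles in degrees, forces in N, time in s.
With the tool pointing down it reaches from about 0.2 to 0.875 m from the base axis. Payload 3.4 kg.
Tool frame: the origin (TCP) lies midway between the tips of the shut fingers; the grasp point (between the pads) lies 19 mm behind it; z points along the fingers, y is the line along which they close (so a half turn about z gives the same grasp; the last joint's range is limited). The gripper opens to 94 mm and grips with 3 to 60 N. Pads are 16 mm wide; open, the fingers measure 119 mm over their backs; the gripper's body (75 mm by 177 mm) begins 78 mm behind the grasp point.
Start: joints at [63.541, 15.808, 86.224, -0, 77.962, -6.933], TCP at [0.192, 0.542, 0.205] pointing down, gripper open.
Joint ranges: [-165.64, 165.64], [-43.16, 119.46], [12.63, 154.43], [-67.54, 247.53], [6.08, 155.33], [-154.97, 154.97]. Speed limits (degrees/s): [147.25, 147.25, 180, 180, 180, 180].

## Interface

Orientations are given as [roll, pitch, yaw] about the fixed x, y, z axes, in that order (R = Rz(yaw) Ry(pitch) Rx(roll)).
In Python, from station import get_state, get_image, sign_off, recognise, cut_out, place_of gives the robot as it stands.
- The arm moves only by the tool carry_out, never from a script. Its argument "motion" is a list of rows, each a list of 7 numbers: the shift along the tool's x, y, z in mm, then the turn, a rotation vector about the tool's x, y, z in rad, then the finger opening in mm, from 0 to 94. A call has 1 to 8 rows; each row is the pose to reach, as a shift and turn from the pose commanded when the call began, along the tool's axes at that moment; what a row does not reach only later rows make up. A row lasts 1/10 s, in which the tool goes at most 50 mm and 8.59 degrees, less where a joint would pass 70% of its speed; a pose out of reach is approached as far as the arm can. A call with a gripper value outside its range is refused whole. The fingers move at their own pace and stop on an object; "grip_force" is the grip in N (left out, the last holds). Time passes only in rows, so rows that repeat a pose let the fingers close. It gives the time, the measured TCP pose, the force, the opening and the grip force at its end, in the units of the state.
- get_state(): the state, without advancing time (a new reading comes with each control period).
- get_image(name): name is "side" or "top" or "wrist"; returns a dict with "img" (480x640x3 uint8, red, green, blue), "fx", "fy", "cx", "cy" (pixels), "R" (3x3) and "t" (3): a world point X has camera coordinates R X + t. Camera axes: x right, y down, z forward; pixel columns grow to the right and rows downward; lengths in m; the calibration is good to about 2 mm. A picture is of the moment at which its call begins. There is no depth.
- sign_off(): hands the job in; it is judged then, once.
Trained networks look in a picture, given as the dict that the camera call returned (one of the last four; its "shot" number tells which), for a name from the list of things; names that differ only in an ending like _2 or _b are one class to them, and where a whole thing is asked for, a point or a joint stands for the part that bears it (a point fixed in the world has none). Each returns a list of dicts, best first, with "conf" (0 to 1); they miss things now and then, are a little off and sometimes report something else, mostly with a low value. They report only what shows in the picture. A call takes as long as a camera call. They do not tell look-alikes from the thing itself.
- recognise(picture, query): "bbox" ([centre column, centre row, width, height] in pixels, round what is visible of it).
- cut_out(picture, query): "region" (480x640 bool, what is visible of it) and "bbox" ([centre column, centre row, width, height] in pixels, round what is visible of it).
- place_of(picture, query): "at" ([column, row] in pixels: a listed point, or the origin of a listed thing).
The state is a dict: "time_s": time; "qpos": joint angles; "joint_velocities": joint speeds; "tau": joint torques, N m; "tcp_pos": TCP position; "eef_rot": TCP orientation; "wrist_force": force on the tool from outside, world axes, zero at the start; "torque": the same for the moment, N m; "opening": finger opening in m; "finger_force": force on a finger pad.
Only numpy, scipy, OpenCV 4.12 (cv2) and the standard library are available. Lean on these libraries where they do the work, as an engineer would, in place of code of your own. Each camera call takes 0.05 s, during which the arm holds its last target. There are 200 camera calls.

## Working session

There is one attempt and no reset: what is moved stays moved. The work goes in short steps, Python scripts to look and compute and a tool call to move; the robot and the scene stay as the last step left them, time stands still between calls to the robot, and variables do not carry over. Pictures are saved under pics/ and viewed, at most 10 in all, crops included, and the job is handed in when it is done.

Besides the shell and the picture viewer there is one more tool, called after "Emit:" by a JSON object that holds its "op" and its "data". carry_out: Moves the arm, as the interface text tells. Its arguments: {"type":"object","properties":{"motion":{"type":"array","items":{"type":"array","items":{"type":"number"}}},"grip_force":{"type":"number"}},"required":["motion"]}

```bash
mkdir -p pics
cat > h.py <<'E'
import numpy as np, cv2
from station import *
from scipy.spatial.transform import Rotation as Ro
def save(p,n): cv2.imwrite(f'pics/{n}.png',p['img'][:,:,::-1])
def ray(p,px):
    R=np.array(p['R']);t=np.array(p['t']);d=R.T@np.array([(px[0]-p['cx'])/p['fx'],(px[1]-p['cy'])/p['fy'],1]);return -R.T@t,d/np.linalg.norm(d)
def atz(p,px,z):
    c,d=ray(p,px);return c+d*(z-c[2])/d[2]
def proj(p,X):
    c=np.array(p['R'])@np.array(X)+np.array(p['t']);return np.array([p['fx']*c[0]/c[2]+p['cx'],p['fy']*c[1]/c[2]+p['cy']])
def tri(obs):
    A=np.zeros((3,3));b=np.zeros(3)
    for p,px in obs:
        c,d=ray(p,px);M=np.eye(3)-np.outer(d,d);A+=M;b+=M@c
    X=np.linalg.solve(A,b);return X,[np.round(proj(p,X)-px,1).tolist() for p,px in obs]
E
python3 - <<'E'
from h import *
s=get_state();print(s)
t=get_image('top');d=get_image('side')
cv2.imwrite('pics/a.png',np.vstack([cv2.resize(x['img'],(400,300)) for x in (t,d)])[:,:,::-1]); save(t,'top0');save(d,'side0')
for n,p in (('top',t),('side',d)):
  print(n,ray(p,(320,240)))
  for q in ['scale_plate','pull_stand','pull_knob','slot_floor','knob_waist','pointer_tip','scale_center']:
    print(q,[(np.round(o['at']).tolist(),round(o['conf'],2)) for o in place_of(p,q)][:5])
E
```

```text
{'time_s': 0.0, 'qpos': array([ 6.35437780e+01,  1.58465963e+01,  8.62919232e+01, -9.29018494e-04,
        7.79608665e+01, -6.93353754e+00]), 'joint_velocities': array([ 0.00796646, -0.00771222,  0.00886753,  0.06482514,  0.07799925,
       -0.00762433]), 'tau': array([ 6.17017704e-04, -4.04591775e+01, -2.37230247e+01,  6.99719181e-02,
        3.41616897e-02, -1.73570647e-04]), 'tcp_pos': array([0.19192994, 0.54145089, 0.20463787]), 'eef_rot': array([-1.79901231e+02, -1.10960555e-02,  1.60477501e+02]), 'wrist_force': array([-0.26030927,  0.19344643, -0.26484134]), 'torque': array([ 0.02526657,  0.03956008, -0.02348319]), 'finger_force': 0.0, 'opening': 0.09370593531315664}
top (array([ 0.41699076, -0.06510928,  1.15416922]), array([ 0.14590171, -0.01279276, -0.98921638]))
scale_plate [([350.0, 216.0], 0.91), ([331.0, 285.0], 0.9), ([392.0, 267.0], 0.72)]
pull_stand [([267.0, 211.0], 0.91)]
pull_knob [([255.0, 244.0], 0.6)]
slot_floor [([285.0, 213.0], 0.69)]
knob_waist []
pointer_tip [([287.0, 176.0], 0.48)]
scale_center [([333.0, 283.0], 0.89), ([350.0, 214.0], 0.85), ([392.0, 273.0], 0.75)]
side (array([1.42153855, 0.16965781, 0.73486143]), array([-0.76312938, -0.24142786, -0.59945486]))
scale_plate [([291.0, 282.0], 0.76), ([328.0, 241.0], 0.69), ([274.0, 243.0], 0.62), ([247.0, 309.0], 0.26)]
pull_stand [([375.0, 301.0], 0.8)]
pull_knob [([390.0, 238.0], 0.52)]
slot_floor [([355.0, 291.0], 0.93), ([394.0, 236.0], 0.58)]
knob_waist [([395.0, 234.0], 0.47)]
pointer_tip []
scale_center [([277.0, 242.0], 0.75), ([329.0, 244.0], 0.73), ([290.0, 280.0], 0.7), ([391.0, 236.0], 0.53)]
```

View pics/top0.png

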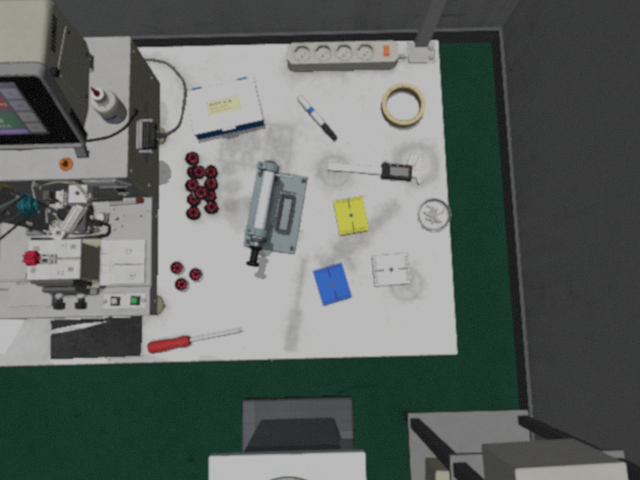

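View pics/side0.png

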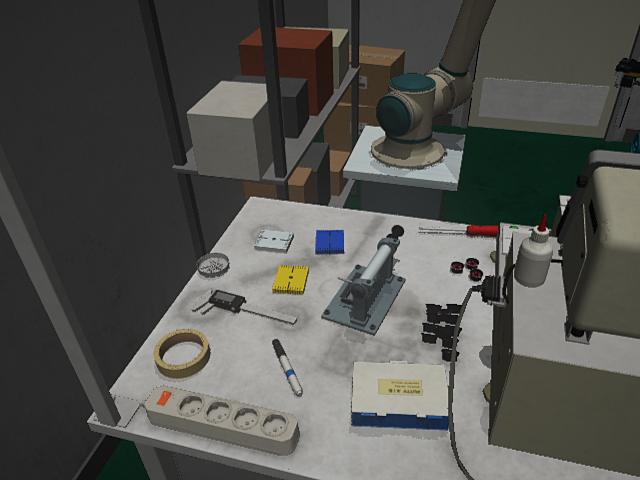

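Candidates for the scale plate in the top view are yellow (350,216), blue (332,284) and bare aluminium (391,269). The description gives the aluminium one, so I'll check it in a close crop and measure.

Run:
```python
from h import *
t=get_image('top');d=get_image('side')
a=cv2.resize(t['img'][235:305,360:430],(400,400),interpolation=cv2.INTER_CUBIC)
b=cv2.resize(t['img'][155:275,230:330],(400,480),interpolation=cv2.INTER_CUBIC)
b=b[40:440]
cv2.imwrite('pics/c1.png',np.hstack([a,b])[:,:,::-1])
for o in cut_out(t,'scale_plate'):
  m=o['region'].astype(np.uint8);c,_=cv2.findContours(m,0,1);r=cv2.minAreaRect(max(c,key=cv2.contourArea))
  P=np.array([atz(t,q,.012)[:2] for q in cv2.boxPoints(r)])
  print(o['conf'],np.round(P.mean(0),4),np.round(P,3).tolist(),np.round(np.linalg.norm(P[1]-P[0]),3),np.round(np.linalg.norm(P[2]-P[1]),3))
for q in ['slot_floor','pull_knob','pointer_tip','pull_stand','knob_waist']:
  A=[o for p in (t,) for o in place_of(t,q)];B=place_of(d,q)
  if A and B: print(q,tri([(t,A[0]['at']),(d,B[0]['at'])]))
  for o in A[:1]:print(q,np.round(atz(t,o['at'],{'slot_floor':.008,'pull_knob':.09,'pointer_tip':.0885,'knob_waist':.09,'pull_stand':0}[q]),4))
```

```text
0.98 [ 0.5197 -0.2267] [[0.55, -0.186], [0.555, -0.265], [0.49, -0.267], [0.485, -0.189]] 0.079 0.065
0.93 [ 0.6389 -0.1457] [[0.673, -0.108], [0.684, -0.172], [0.605, -0.183], [0.594, -0.12]] 0.065 0.08
0.6 [ 0.4916 -0.1011] [[0.52, -0.058], [0.539, -0.122], [0.463, -0.144], [0.444, -0.081]] 0.067 0.079
slot_floor (array([ 0.65264681, -0.00603221,  0.01197484]), [[0.9, -0.2], [1.0, 0.0]])
slot_floor [ 0.653  -0.0038  0.008 ]
pull_knob (array([0.56730687, 0.04866574, 0.0897924 ]), [[-0.1, 0.0], [-0.1, 0.0]])
pull_knob [0.5673 0.0484 0.09  ]
pointer_tip (array([ 0.70685234, -0.00850697,  0.06227079]), [[-6.0, 1.4], [-6.8, -0.2]])
pointer_tip [ 0.7026 -0.022   0.0885]
pull_stand (array([0.65589827, 0.03749199, 0.00256944]), [[0.1, -0.0], [0.1, -0.0]])
pull_stand [0.6564 0.0379 0.    ]
knob_waist (array([0.54732619, 0.04881343, 0.08927893]), [[-0.5, 0.1], [-0.4, 0.0]])
knob_waist [0.5474 0.0478 0.09  ]
```

View pics/c1.png

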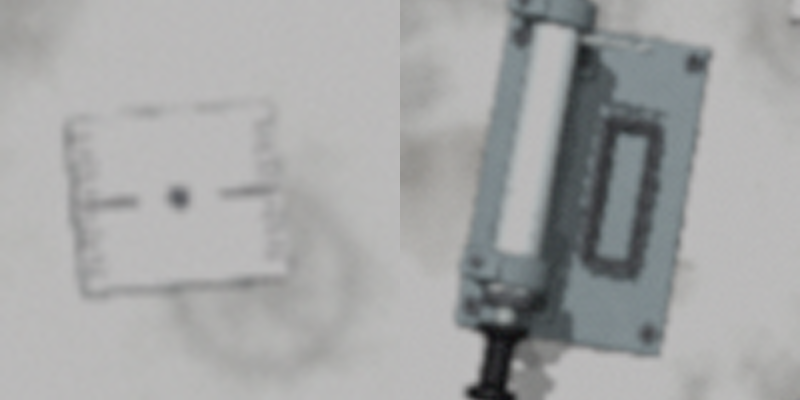

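The crop confirms the bare aluminium plate. It carries lines on its left and right edges, with long middle lines at crop (105,203) and (250,190), so plate x runs roughly along world x. Next I'll write a move calculator and bring the wrist camera over the plate.

```bash
cat >> h.py <<'E'
def Rt(psi,tilt): # tool down, yaw psi; tilt>0: approach leans toward tool +x
    return Ro.from_euler('z',psi,degrees=True)*Ro.from_euler('x',180,degrees=True)*Ro.from_euler('y',tilt,degrees=True)
def go(p,R,s=None):
    s=s or get_state();R0=Ro.from_euler('xyz',s['eef_rot'],degrees=True)
    dp=R0.inv().apply(np.array(p)-s['tcp_pos'])*1000;rv=(R0.inv()*R).as_rotvec()
    print('move',np.round(dp,1).tolist(),np.round(rv,3).tolist(),'rows',np.ceil(max(np.linalg.norm(dp)/50,np.degrees(np.linalg.norm(rv))/8.59)))
E
python3 - <<'E'
from h import *
go((.32,.2,.32),Rt(130,0)); print(Rt(93,40).apply([0,0,1]))
E
```

```text
move [-234.7, -279.6, -114.5] [0.0, 0.0, 0.532] rows 8.0
[-0.0336409   0.64190669 -0.76604444]
```

Emit:
{"op": "carry_out", "data": {"motion": [[-235,-280,-115,0,0,0.53,94],[-235,-280,-115,0,0,0.53,94],[-235,-280,-115,0,0,0.53,94],[-235,-280,-115,0,0,0.53,94],[-235,-280,-115,0,0,0.53,94],[-235,-280,-115,0,0,0.53,94],[-235,-280,-115,0,0,0.53,94],[-235,-280,-115,0,0,0.53,94]]}}

```text
time_s: 2.25
tcp_pos: [0.3208, 0.1971, 0.3219]
eef_rot: [179.9, 0.1, 130.0]
wrist_force: [-0.2, 0.4, -0.5]
opening: 0.0939
finger_force: 0.0
```

Run:
```python
from h import *
s=get_state();print(s['tcp_pos'],s['eef_rot'],s['qpos'])
go((.52,-.12,.30),Rt(93,0))
w=get_image('wrist');print(ray(w,(320,240)))
```

```text
[0.32075844 0.19707578 0.32185389] [1.79885093e+02 9.81800506e-02 1.30014136e+02] [ 2.10021534e+01 -4.83605765e+00  9.37042898e+01 -5.53996889e-02
  9.09911448e+01 -1.90131076e+01]
move [-370.9, -51.3, 22.4] [0.002, 0.001, 0.646] rows 8.0
(array([0.26533309, 0.26093998, 0.50140249]), array([ 0.17760497, -0.20645629, -0.96220178]))
```

Emit:
{"op": "carry_out", "data": {"motion": [[-371,-51,22,0,0,0.646,94],[-371,-51,22,0,0,0.646,94],[-371,-51,22,0,0,0.646,94],[-371,-51,22,0,0,0.646,94],[-371,-51,22,0,0,0.646,94],[-371,-51,22,0,0,0.646,94],[-371,-51,22,0,0,0.646,94],[-371,-51,22,0,0,0.646,94]]}}

```text
time_s: 3.1
tcp_pos: [0.5218, -0.1206, 0.2973]
eef_rot: [-180.0, 0.0, 92.9]
wrist_force: [-0.9, 0.7, -0.1]
opening: 0.0942
finger_force: 0.0
```

Run:
```python
from h import *
s=get_state();print(s['tcp_pos'],s['eef_rot'],s['qpos'])
w=get_image('wrist');save(w,'w1');print(w['fx'],ray(w,(320,240)))
for o in cut_out(w,'scale_plate'):
  m=o['region'].astype(np.uint8);c,_=cv2.findContours(m,0,1);r=cv2.minAreaRect(max(c,key=cv2.contourArea))
  P=np.array([atz(w,q,.012)[:2] for q in cv2.boxPoints(r)]);e=[P[1]-P[0],P[2]-P[1]]
  print(o['conf'],o['bbox'],np.round(P.mean(0),4),[(round(np.linalg.norm(x),4),round(np.degrees(np.arctan2(x[1],x[0])),1)) for x in e])
for q in ['slot_floor','pull_knob','pull_stand','knob_waist','pointer_tip','scale_center']:
  for o in place_of(w,q):print(q,o['at'],o['conf'],np.round(atz(w,o['at'],{'slot_floor':.008,'pull_knob':.09,'pointer_tip':.0885,'knob_waist':.09,'pull_stand':0,'scale_center':.006}[q]),4))
```

```text
[ 0.52183873 -0.12055803  0.29734234] [-1.79979723e+02  4.69608356e-02  9.29325048e+01] [-2.04161814e+01  1.01825528e+01  8.09763780e+01 -5.11620175e-02
  8.88410745e+01 -2.33476431e+01]
336.42697871850964 (array([ 0.51626536, -0.03715523,  0.47700624]), array([ 0.01544666, -0.27188769, -0.96220501]))
0.59 [399.3, 230.8, 56.2, 47.7] [ 0.6352 -0.1474] [(np.float64(0.077), np.float64(7.9)), (np.float64(0.0662), np.float64(-77.1))]
0.55 [313.1, 276.8, 47.3, 48.6] [ 0.5163 -0.2278] [(np.float64(0.0639), np.float64(2.9)), (np.float64(0.0815), np.float64(-86.4))]
0.23 [416.2, 93.2, 172.0, 109.1] [0.5538 0.069 ] [(np.float64(0.0328), np.float64(75.6)), (np.float64(0.0599), np.float64(-11.2))]
slot_floor [419.6, 125.4] 0.77 [ 0.6466 -0.0067  0.008 ]
slot_floor [311.9, 276.7] 0.49 [ 0.5146 -0.2273  0.008 ]
pull_knob [369.2, 61.4] 0.61 [0.5634 0.0473 0.09  ]
pull_stand [428.2, 92.8] 0.85 [0.6546 0.0342 0.    ]
knob_waist [351.3, 54.2] 0.59 [0.5445 0.053  0.09  ]
pointer_tip [489.8, 135.9] 0.82 [ 0.7027 -0.0189  0.0885]
scale_center [312.0, 276.2] 0.93 [ 0.5147 -0.2273  0.006 ]
scale_center [398.2, 227.2] 0.83 [ 0.6352 -0.1455  0.006 ]
```

View pics/w1.png

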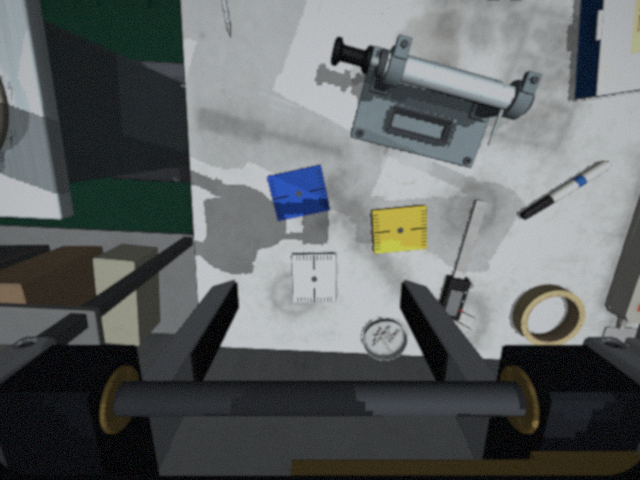

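The wrist view shows the bare plate at (314,278), blue at (298,193), yellow at (398,230), the shoe slot at (419,125) and the knob at (350,50). It agrees with the top view to about 4 mm. Next is the tilted pregrasp.

Run:
```python
from h import *
go((.5165,-.2275,.10),Rt(93,-30))
```

```text
move [-111.5, -9.4, 199.0] [0.002, -0.524, 0.003] rows 5.0
```

Emit:
{"op": "carry_out", "data": {"motion": [[-111.5,-9.4,199,0,-0.524,0,94],[-111.5,-9.4,199,0,-0.524,0,94],[-111.5,-9.4,199,0,-0.524,0,94],[-111.5,-9.4,199,0,-0.524,0,94],[-111.5,-9.4,199,0,-0.524,0,94],[-111.5,-9.4,199,0,-0.524,0,94],[-111.5,-9.4,199,0,-0.524,0,94],[-111.5,-9.4,199,0,-0.524,0,94]]}}

```text
time_s: 4.3
tcp_pos: [0.5186, -0.2288, 0.1019]
eef_rot: [179.7, 30.1, 93.0]
wrist_force: [-0.3, 0.2, 0.5]
opening: 0.0938
finger_force: 0.0
```

Run:
```python
from h import *
s=get_state();print(s['tcp_pos'],s['eef_rot'],s['qpos'])
w=get_image('wrist');save(w,'w2');t=get_image('top')
for o in cut_out(w,'scale_plate')[:3]:
  m=o['region'].astype(np.uint8);c,_=cv2.findContours(m,0,1);P=np.array([atz(w,q[0],.012)[:2] for q in max(c,key=cv2.contourArea)]).astype(np.float32)
  print(o['conf'],np.round(o['bbox']),cv2.minAreaRect(P*1000))
W=place_of(w,'scale_center');T=place_of(t,'scale_center')
for o in W:print(o['at'],o['conf'],np.round(atz(w,o['at'],.006),4))
for o in T:
  print('tri',o['at'],[ [np.round(x,4) if i==0 else x for i,x in enumerate(tri([(t,o['at']),(w,v['at'])]))] for v in W])
```

```text
[ 0.51855113 -0.22882176  0.10192879] [179.6874962   30.08135853  92.95517996] [-11.65112692  18.18495173 107.62417709 -37.74760203  52.18888112
   8.46515676]
0.9 [283.  37. 161.  74.] ((494.20849609375, -116.58556365966797), (75.96509552001953, 36.60200500488281), 14.413198471069336)
0.83 [532.  89. 169. 128.] ((634.2431640625, -146.64657592773438), (80.06288146972656, 67.95338439941406), 8.544116973876953)
0.61 [320. 188.  95.  87.] ((517.2678833007812, -225.5731201171875), (64.03043365478516, 82.37559509277344), 3.337451457977295)
[518.9, 91.3] 0.88 [ 0.6357 -0.1459  0.006 ]
[319.9, 190.2] 0.79 [ 0.5179 -0.2274  0.006 ]
tri [391.3, 272.2] [[array([ 0.526 , -0.1506,  0.1506]), [[-31.6, -12.5], [-157.3, 186.7]]], [array([ 0.5159, -0.2295,  0.0029]), [[0.0, -1.0], [-2.7, -0.4]]]]
tri [332.4, 289.5] [[array([ 0.4791, -0.076 ,  0.2434]), [[-11.7, -6.8], [516.0, -466.9]]], [array([ 0.4904, -0.0978,  0.1743]), [[-0.2, -10.8], [-130.1, -10.8]]]]
tri [347.3, 212.2] [[array([ 0.6435, -0.1448, -0.0015]), [[1.9, 1.4], [8.1, -6.1]]], [array([ 0.56  , -0.1179,  0.1739]), [[-5.3, 28.1], [243.6, 85.1]]]]
```

View pics/w2.png

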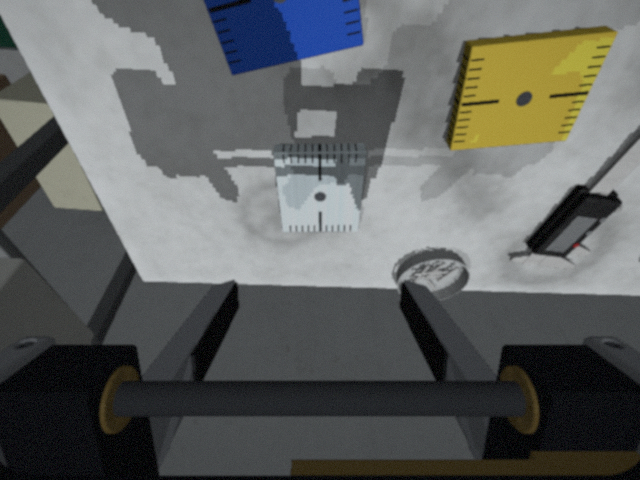

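The bare plate sits between the fingers, with its dot at (320,196). Now I descend.

Run:
```python
from h import *
go((.5178,-.2285,.0055),Rt(93.3,-30))
```

```text
move [48.1, 0.1, 82.3] [0.0, 0.001, -0.004] rows 2.0
```

Emit:
{"op": "carry_out", "data": {"motion": [[24,0,41,0,0,0,94],[36,0,62,0,0,0,94],[48,0,82,0,0,-0.004,94],[48,0,82,0,0,-0.004,94],[48,0,82,0,0,-0.004,94]]}}

```text
time_s: 5.05
tcp_pos: [0.5168, -0.2287, 0.0047]
eef_rot: [-179.9, 30.1, 93.4]
wrist_force: [-0.6, -0.2, 1.0]
opening: 0.0939
finger_force: 0.3
```

Run:
```python
from h import *
s=get_state();print(s['tcp_pos'],s['wrist_force'])
w=get_image('wrist');save(w,'w3')
for o in place_of(w,'scale_center'):print(o['at'],o['conf'],np.round(atz(w,o['at'],.006),4))
```

```text
[ 0.51681346 -0.22868273  0.00468723] [-0.62822585 -0.22165505  0.99391483]
[326.0, 298.6] 0.78 [ 0.5194 -0.2316  0.006 ]
[262.8, 51.2] 0.69 [ 0.491  -0.1018  0.006 ]
[617.3, 192.6] 0.69 [ 0.6351 -0.1469  0.006 ]
```

View pics/w3.png

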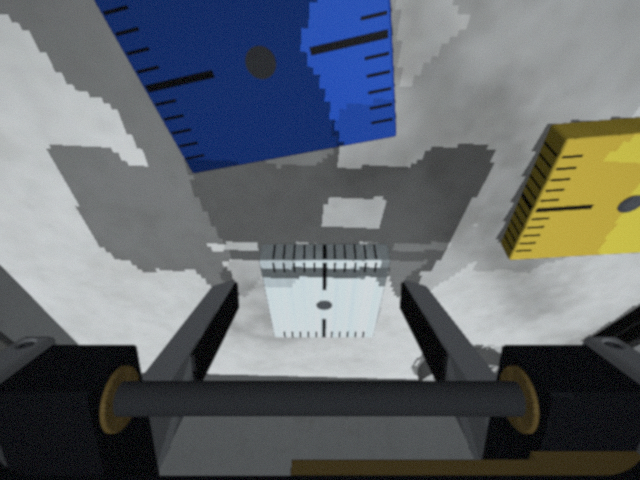

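The plate is centred between the fingers, with its dot at (324,305). I'll nudge 3 mm in -y and grip.

Emit:
{"op": "carry_out", "data": {"motion": [[-2.6,0,1.5,0,0,0,94],[-2.6,0,1.5,0,0,0,80],[-2.6,0,1.5,0,0,0,60],[-2.6,0,1.5,0,0,0,55],[-2.6,0,1.5,0,0,0,55],[-2.6,0,1.5,0,0,0,55],[-2.6,0,1.5,0,0,0,55],[-2.6,0,1.5,0,0,0,55]], "grip_force": 45}}

```text
time_s: 5.95
tcp_pos: [0.5174, -0.2314, 0.0046]
eef_rot: [-179.9, 30.0, 93.4]
wrist_force: [0.7, -0.8, 1.4]
opening: 0.0632
finger_force: 45.4
```

Run:
```python
from h import *
s=get_state();print(s['opening'],s['finger_force'],s['tcp_pos'])
p=s['tcp_pos']; go((p[0],p[1],.15),Rt(93.3,-30))
```

```text
0.06323890641359811 45.35582848533522 [ 0.51738609 -0.23139455  0.00458985]
move [-72.8, -0.2, -125.9] [-0.001, 0.0, 0.001] rows 3.0
```

Emit:
{"op": "carry_out", "data": {"motion": [[-10,0,-17.3,0,0,0,55],[-30,0,-52,0,0,0,55],[-55,0,-95,0,0,0,55],[-80,0,-139,0,0,0,55],[-90,0,-156,0,0,0,55],[-90,0,-156,0,0,0,55],[-90,0,-156,0,0,0,55]]}}

```text
time_s: 6.65
tcp_pos: [0.5159, -0.2306, 0.183]
eef_rot: [-179.7, 29.9, 93.4]
wrist_force: [-0.3, -0.3, -3.1]
opening: 0.0634
finger_force: 45.0
```

Run:
```python
from h import *
s=get_state();print(s['opening'],s['finger_force'],s['tcp_pos'])
w=get_image('wrist');save(w,'w4')
ps=.656,.038
# where is plate centre in tool frame
R0=Ro.from_euler('xyz',s['eef_rot'],degrees=True)
C=place_of(w,'scale_center');print([(c['at'],c['conf']) for c in C])
# stand estimates, top camera
t=get_image('top')
m=cut_out(t,'pull_stand')
for o in m: print(o['conf'],o['bbox'])
go((.60,-.17,.22),Rt(84.5,30))
```

```text
0.06336882998593314 44.99911665916443 [ 0.51589274 -0.23062874  0.18303246]
[([482.8, 45.9], 0.89), ([319.6, 293.4], 0.67)]
0.97 [279.1, 187.1, 64.3, 57.9]
move [29.2, 87.3, -61.4] [-0.007, 1.044, 0.16] rows 8.0
```

View pics/w4.png

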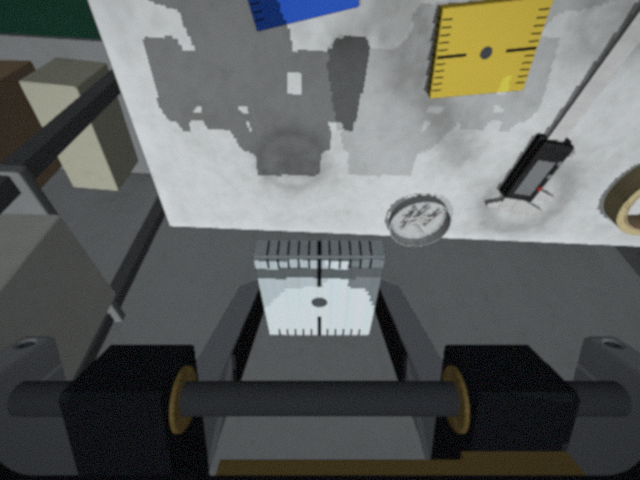

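The plate is held level and symmetric, with its dot at (319,302). I need +60° tilt at placement. First I'll refine the stand's yaw and slot from the crop pixels, then rotate.

Run:
```python
from h import *
t=get_image('top');w=get_image('wrist');s=get_state()
P=lambda u,v,z:atz(t,(230+(u-400)/4,155+(v+40)/4),z)
a,b=P(709,50,.008),P(660,353,.008);e=a-b;print('base edge yaw',np.degrees(np.arctan2(e[1],e[0])),a,b,np.linalg.norm(e))
print('slot interior',P(627.5,198,.008),P(627.5,198,.02))
k,l=P(567,30,.102),P(518,250,.102);e=k-l;print('tube',np.degrees(np.arctan2(e[1],e[0])))
# wrist image w1 measures (tube, base edge)
R0=Ro.from_euler('xyz',s['eef_rot'],degrees=True)
for z in(.012,):
  X=atz(w,(319.3,302.5),s['tcp_pos'][2]+z-.0046);print('dot in world-TCP mm',(X-s['tcp_pos'])*1000)
go((.60,-.17,.22),Rt(84.5,15)); go((.60,-.17,.22),Rt(84.5,60))
```

```text
base edge yaw -10.342408026860443 [ 0.72358204 -0.05610916  0.008     ] [ 0.55901393 -0.02607622  0.008     ] 0.16728610627099547
slot interior [ 0.64319419 -0.01042747  0.008     ] [ 0.64082592 -0.01099997  0.02      ]
tube -13.110243166225592
dot in world-TCP mm [-1.87943192  2.53986464  7.4       ]
move [29.8, 86.7, -60.7] [0.015, 0.784, 0.157] rows 6.0
move [29.8, 86.7, -60.7] [-0.05, 1.567, 0.163] rows 11.0
```

Emit:
{"op": "carry_out", "data": {"motion": [[30,87,-61,0.03,0.784,0.235,55],[30,87,-61,0.03,0.784,0.235,55],[30,87,-61,0.03,0.784,0.235,55],[30,87,-61,0.03,0.784,0.235,55],[30,87,-61,0.03,0.784,0.235,55],[30,87,-61,0.03,0.784,0.235,55],[30,87,-61,0.03,0.784,0.235,55],[30,87,-61,0.03,0.784,0.235,55]]}}

```text
time_s: 7.75
tcp_pos: [0.6005, -0.1704, 0.2212]
eef_rot: [-179.8, -15.0, 80.0]
wrist_force: [-0.2, 0.5, -1.2]
opening: 0.0632
finger_force: 45.0
```

Run:
```python
from h import *
s=get_state();print(s['tcp_pos'],s['eef_rot'],s['qpos'],s['opening'])
w=get_image('wrist');save(w,'w5');np.savez('w5.npz',**{k:w[k] for k in('img','fx','fy','cx','cy','R','t')})
for q in ['slot_floor','pull_stand','pull_knob','pointer_tip','scale_center']:
  for o in place_of(w,q):print(q,np.round(o['at']),o['conf'],np.round(atz(w,o['at'],{'slot_floor':.008,'pull_knob':.09,'pointer_tip':.0885,'pull_stand':0,'scale_center':.1}[q]),4))
```

```text
[ 0.60051052 -0.17035505  0.22116114] [-179.82435376  -15.02609443   79.99093544] [-31.01701035  21.6978716   77.04920814  13.96060661  87.00884181
 -22.46751367] 0.06318750774507138
slot_floor [333. 123.] 0.92 [ 0.6442 -0.006   0.008 ]
pull_stand [335.  91.] 0.87 [0.6537 0.0338 0.    ]
pull_knob [245.  52.] 0.82 [0.565  0.0484 0.09  ]
pointer_tip [400.  98.] 0.65 [ 0.7044 -0.0196  0.0885]
scale_center [320. 294.] 0.91 [ 0.5961 -0.1916  0.1   ]
scale_center [224. 225.] 0.83 [ 0.5179 -0.111   0.1   ]
scale_center [349. 238.] 0.83 [ 0.6315 -0.1437  0.1   ]
```

View pics/w5.png

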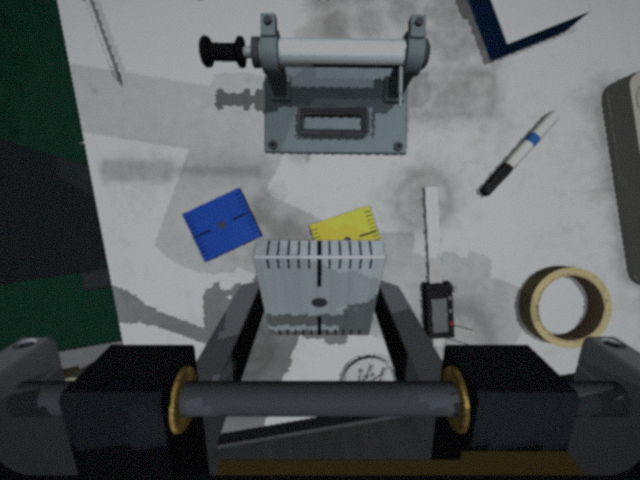

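Base edge runs (265,153)–(407,153), the slot mouth is about (297..369, 108..137), and the knob is at (222,50). I'll fit the stand pose from these.

Run:
```python
from h import *
from scipy.optimize import least_squares
d=np.load('w5.npz');w={k:d[k] for k in d.files}
# refine slot frame dark blob
im=w['img'];g=cv2.cvtColor(im,cv2.COLOR_RGB2GRAY)[100:145,285:380]
cv2.imwrite('pics/s.png',cv2.resize(g,(760,360),interpolation=cv2.INTER_CUBIC))
m=(g<75).astype(np.uint8);n,l,st,c=cv2.connectedComponentsWithStats(m);print([(x+[285,100,0,0,0]).tolist() for x in st[1:] if x[4]>30])
F=[((-82,-74,8),(265,153)),((90,-74,8),(407,153.5)),((0,-40,8),(333,123)),((-94-0,0,90),(None))]
F=[f for f in F if f[1]]
def X(q,m):
  c,s=np.cos(q[2]),np.sin(q[2]);m=np.array(m)/1e3;return np.array([q[0]+c*m[0]-s*m[1],q[1]+s*m[0]+c*m[1],m[2]])
r=least_squares(lambda q:np.concatenate([proj(w,X(q,a))-b for a,b in F]),[.65,.035,-.18])
print(r.x,np.degrees(r.x[2]),np.round(r.fun,1))
print('slot',X(r.x,(0,-40,8)),'waist',X(r.x,(-107,0,90)),proj(w,X(r.x,(-107,0,90))),'pointer',proj(w,X(r.x,(62,-40,88.5))))
for a in[(-39.5,-53.5,24),(39.5,-53.5,24),(39.5,-26.5,24),(-39.5,-26.5,24),(-34.5,-48.2,8),(34.5,-31.8,8),(-87,0,90),(-127,0,90)]:print(a,np.round(proj(w,X(r.x,a)),1))
```

```text
[[285, 100, 95, 40, 2374]]
[ 0.65101973  0.03171935 -0.18021907] -10.325792152564981 [-0.3 -0.6  0.5 -0.5 -0.1  1.2]
slot [ 0.64384993 -0.00763283  0.008     ] waist [0.54575265 0.05089858 0.09      ] [224.44212915  53.07923623] pointer [400.45857005  96.70130531]
(-39.5, -53.5, 24) [299.1 131.2]
(39.5, -53.5, 24) [367.5 131.5]
(39.5, -26.5, 24) [367.7 107.9]
(-39.5, -26.5, 24) [299.2 107.6]
(-34.5, -48.2, 8) [304.1 130.9]
(34.5, -31.8, 8) [361.6 117.4]
(-87, 0, 90) [245.3  53.1]
(-127, 0, 90) [203.6  53. ]
```

View pics/s.png

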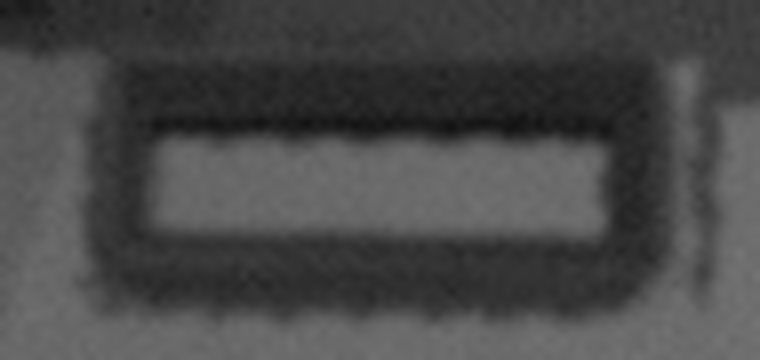

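```bash
cat >> h.py <<'E'
SL=np.array([.6440,-.0062,.008]);RP=Rt(79.7,60)
def tgt(h,off=(0,0)): # TCP so that the plate's bottom is h m above the slot floor
    y=np.radians(-10.3);o=np.array([np.cos(y)*off[0]-np.sin(y)*off[1],np.sin(y)*off[0]+np.cos(y)*off[1],0])
    return SL+o+[0,0,.038+h]-RP.apply([.0016,0,-.0026])
E
python3 - <<'E'
from h import *
go(tgt(.09,(0,-.10)),RP)
E
```

```text
move [43.3, 13.8, 104.1] [-0.006, 0.785, 0.007] rows 6.0
```

Emit:
{"op": "carry_out", "data": {"motion": [[43,14,104,-0.006,0.785,0.007,55],[43,14,104,-0.006,0.785,0.007,55],[43,14,104,-0.006,0.785,0.007,55],[43,14,104,-0.006,0.785,0.007,55],[43,14,104,-0.006,0.785,0.007,55],[43,14,104,-0.006,0.785,0.007,55],[43,14,104,-0.006,0.785,0.007,55],[43,14,104,-0.006,0.785,0.007,55]]}}

```text
time_s: 8.85
tcp_pos: [0.627, -0.1041, 0.1339]
eef_rot: [179.9, -59.9, 79.7]
wrist_force: [-0.1, 0.0, -1.6]
opening: 0.0634
finger_force: 45.0
```

Run:
```python
from h import *
s=get_state();print(s['tcp_pos'],tgt(.09,(0,-.10)),s['eef_rot'],s['qpos'],s['opening'])
go(tgt(.045),RP)
```

```text
[ 0.62696262 -0.1041195   0.13388298] [ 0.62637934 -0.10316023  0.13331436] [179.86916931 -59.90222399  79.73969471] [-43.20130728  39.65175759  85.53187796  46.9327086   95.39336862
 -46.43485024] 0.06343253402629964
move [11.1, -0.9, 110.1] [0.002, 0.002, 0.0] rows 3.0
```

Emit:
{"op": "carry_out", "data": {"motion": [[4,0,38,0,0,0,55],[7,0,76,0,0,0,55],[9,-0.5,95,0,0,0,55],[11,-0.9,110,0,0,0,55],[11,-0.9,110,0,0,0,55],[11,-0.9,110,0,0,0,55]]}}

```text
time_s: 9.45
tcp_pos: [0.6444, -0.0057, 0.0883]
eef_rot: [179.9, -60.0, 79.7]
wrist_force: [-0.1, -0.4, -1.6]
opening: 0.0633
finger_force: 45.0
```

Run:
```python
from h import *
s=get_state();print(s['tcp_pos'],tgt(.045),s['wrist_force'])
w=get_image('wrist');t=get_image('top');d=get_image('side')
print(proj(t,SL+[0,0,.1]),proj(d,SL+[0,0,.1]))
a=cv2.resize(t['img'][160:260,235:335],(400,400),interpolation=3);b=cv2.resize(d['img'][220:340,300:420],(400,400),interpolation=3)
cv2.imwrite('pics/p1.png',np.hstack([a,b])[:,:,::-1]);
for p in(t,d):
  print([(o['at'],o['conf']) for o in place_of(p,'scale_center')],proj(p,SL+[0,0,.083]))
go(tgt(.018),RP)
```

```text
[ 0.64435778 -0.00574306  0.08830881] [ 0.64425956 -0.00477173  0.08831436] [-0.09615028 -0.37069572 -1.56975834]
[282.09281602 204.34146555] [355.55187044 251.8932531 ]
[([283.3, 206.2], 0.67)] [282.60577875 206.14117249]
[([292.3, 277.2], 0.68), ([356.8, 263.0], 0.6), ([387.1, 237.2], 0.38)] [355.49246138 258.81997647]
move [-21.9, -0.3, 14.8] [0.004, -0.001, -0.002] rows 1.0
```

View pics/p1.png

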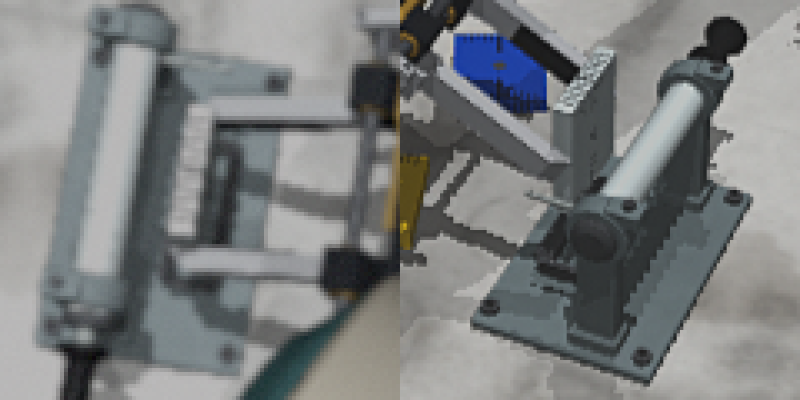

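Both views show the plate upright above the slot, within about 2 mm. Now I lower it.

Emit:
{"op": "carry_out", "data": {"motion": [[-11,-0.2,7,0,0,0,55],[-22,-0.3,13.5,0,0,0,55],[-26,-0.3,16,0,0,0,55],[-29,-0.3,17.7,0,0,0,55],[-31,-0.3,18.9,0,0,0,55],[-31,-0.3,18.9,0,0,0,55]]}}

```text
time_s: 10.3
tcp_pos: [0.6436, -0.0043, 0.051]
eef_rot: [-179.9, -60.1, 79.4]
wrist_force: [0.2, -0.7, -2.4]
opening: 0.0635
finger_force: 45.0
```

Run:
```python
from h import *
s=get_state();print(s['tcp_pos'],tgt(.0),s['wrist_force'],s['torque'],s['opening'])
go(tgt(.0),RP)
```

```text
[ 0.6436277  -0.00433884  0.0509652 ] [ 0.64425956 -0.00477173  0.04331436] [ 0.17065069 -0.73437546 -2.37460188] [-0.67840265  0.20138015 -0.02078229] 0.06349019231030104
move [-6.8, 0.7, 3.5] [0.002, -0.001, -0.002] rows 1.0
```

Emit:
{"op": "carry_out", "data": {"motion": [[-2.6,0,1.5,0,0,0,55],[-4.3,0,2.5,0,0,0,55],[-5.4,0,3.1,0,0,0,55],[-6,0,3.5,0,0,0,55],[-6,0,3.5,0,0,0,55]]}}

```text
time_s: 10.8
tcp_pos: [0.6436, -0.0044, 0.0443]
eef_rot: [-179.9, -60.1, 79.5]
wrist_force: [-0.4, 0.0, -1.9]
opening: 0.0633
finger_force: 45.0
```

Run:
```python
from h import *
s=get_state();print(s['tcp_pos'],tgt(.0),s['wrist_force'],s['torque'],s['opening'])
d=get_image('side');save(d,'p2');t=get_image('top')
b=cv2.resize(d['img'][220:340,300:420],(400,400),interpolation=3)
a=cv2.resize(t['img'][160:260,235:335],(400,400),interpolation=3)
cv2.imwrite('pics/p2.png',np.hstack([a,b])[:,:,::-1])
```

```text
[ 0.64362364 -0.00439842  0.04429639] [ 0.64425956 -0.00477173  0.04331436] [-0.41842037  0.04902673 -1.89428624] [-0.68255747  0.20975242 -0.02975543] 0.06328969517394432
```

Emit:
{"op": "carry_out", "data": {"motion": [[-0.6,0,0.35,0,0,0,55],[-1.1,0,0.65,0,0,0,55],[-1.6,0,0.9,0,0,0,55],[-1.6,0,0.9,0,0,0,55]]}}

```text
time_s: 11.3
tcp_pos: [0.6437, -0.0044, 0.0425]
eef_rot: [-179.9, -60.1, 79.5]
wrist_force: [-0.5, 0.2, -1.3]
opening: 0.0629
finger_force: 45.0
```

Emit:
{"op": "carry_out", "data": {"motion": [[-0.5,0,0.3,0,0,0,55],[-0.9,0,0.5,0,0,0,55],[-1.3,0,0.75,0,0,0,55],[-1.3,0,0.75,0,0,0,55]]}}

```text
time_s: 11.7
tcp_pos: [0.6437, -0.0042, 0.0425]
eef_rot: [-180.0, -60.2, 79.5]
wrist_force: [-2.6, -1.9, 5.2]
opening: 0.0632
finger_force: 45.0
```

Contact at +7 N: the plate is seated. I'll ease up slightly and release.

Emit:
{"op": "carry_out", "data": {"motion": [[0.7,0,-0.4,0,0,0,60],[0.7,0,-0.4,0,0,0,68],[0.7,0,-0.4,0,0,0,74],[0.7,0,-0.4,0,0,0,78],[0.7,0,-0.4,0,0,0,80],[0.7,0,-0.4,0,0,0,80]]}}

```text
time_s: 12.3
tcp_pos: [0.6436, -0.0043, 0.0416]
eef_rot: [-179.9, -60.1, 79.5]
wrist_force: [0.6, -0.1, 0.0]
opening: 0.08
finger_force: 0.0
```

Run:
```python
from h import *
s=get_state();print(s['tcp_pos'],s['wrist_force'],s['opening'])
d=get_image('side');t=get_image('top')
b=cv2.resize(d['img'][220:340,300:420],(400,400),interpolation=3)
a=cv2.resize(t['img'][160:260,235:335],(400,400),interpolation=3)
cv2.imwrite('pics/p3.png',np.hstack([a,b])[:,:,::-1])
```

```text
[ 0.64364545 -0.00433642  0.04160846] [ 0.64627686 -0.13301073  0.02756568] 0.07998309229789667
```

View pics/p3.png

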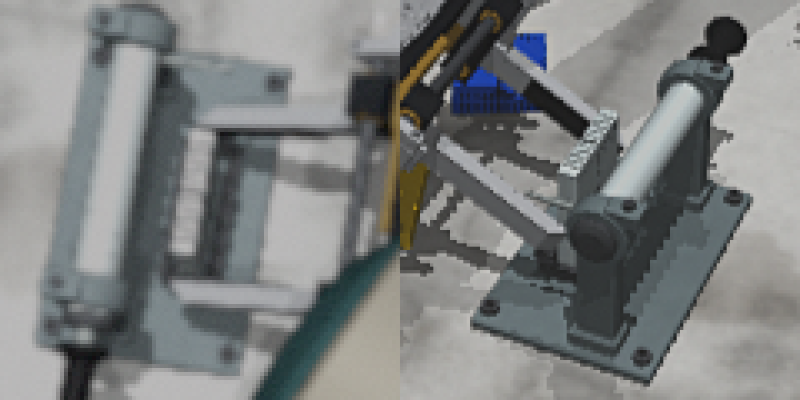

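The plate stands freely, with its top edge at crop (190,190) left and (590,140) right. I retreat along the tool axis.

Emit:
{"op": "carry_out", "data": {"motion": [[0,0,-15,0,0,0,80],[0,0,-40,0,0,0,80],[0,0,-80,0,0,0,80],[0,0,-130,0,0,0,80],[0,0,-160,0,0,0,80],[0,0,-160,0,0,0,80]]}}

```text
time_s: 13.0
tcp_pos: [0.6194, -0.1462, 0.1236]
eef_rot: [179.4, -59.8, 79.8]
wrist_force: [-0.2, -0.9, -1.0]
opening: 0.0801
finger_force: 0.0
```

Run:
```python
from h import *
s=get_state();print(s['tcp_pos'],s['eef_rot'],s['qpos'])
w=get_image('wrist');save(w,'w6')
for q in ['slot_floor','scale_center','pointer_tip']:
  for o in place_of(w,q):print(q,np.round(o['at']),o['conf'])
print(proj(w,SL+[0,0,.038]),proj(w,SL+[0,0,.076]))
go((.50,-.02,.30),Rt(80,0)); go((.50,.02,.30),Rt(169.7,0));go((.50,.02,.30),Rt(-10.3,0))
```

```text
[ 0.61943359 -0.1462001   0.12363763] [179.43184453 -59.82314027  79.78225834] [-46.10749979  41.47796341  83.10432072  45.37685046  97.19851835
 -47.65541319]
slot_floor [319. 247.] 0.74
scale_center [166. 353.] 0.93
scale_center [340. 371.] 0.92
scale_center [318. 226.] 0.75
pointer_tip [384. 193.] 0.82
[317.98379171 224.11915603] [318.0666651  195.16616079]
move [202.8, -138.1, -5.3] [0.002, -1.049, -0.008] rows 7.0
move [222.3, -145.4, 28.8] [0.817, -0.818, -1.415] rows 13.0
move [222.3, -145.4, 28.8] [-0.818, -0.816, 1.409] rows 13.0
```

View pics/w6.png

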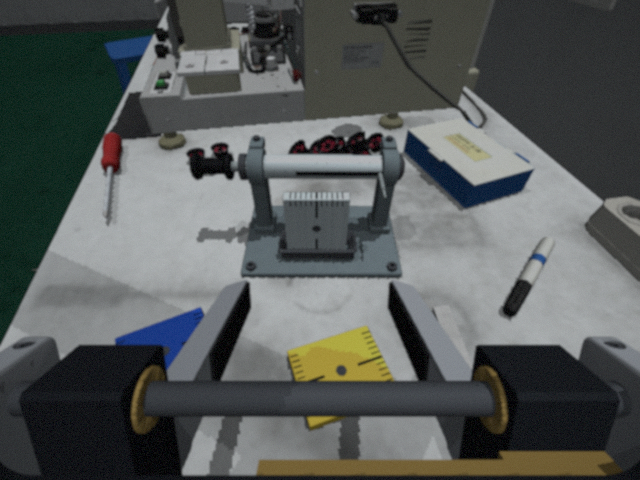

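The plate stands in the slot with its dot at (317,228), facing out, and the pointer is at (384,193). I'll go up and reorient over the knob.

Run:
```python
from h import *
go((.50,-.06,.30),Rt(110,0))
```

```text
move [183.2, -130.9, -39.4] [0.276, -1.024, -0.482] rows 8.0
```

Emit:
{"op": "carry_out", "data": {"motion": [[183,-131,-39,0.276,-1.024,-0.482,80],[183,-131,-39,0.276,-1.024,-0.482,80],[183,-131,-39,0.276,-1.024,-0.482,80],[183,-131,-39,0.276,-1.024,-0.482,80],[183,-131,-39,0.276,-1.024,-0.482,80],[183,-131,-39,0.276,-1.024,-0.482,80],[183,-131,-39,0.276,-1.024,-0.482,80],[183,-131,-39,0.276,-1.024,-0.482,80]]}}

```text
time_s: 14.0
tcp_pos: [0.4997, -0.0583, 0.3004]
eef_rot: [179.9, 0.3, 110.3]
wrist_force: [0.3, 1.5, -0.2]
opening: 0.0801
finger_force: 0.0
```

Run:
```python
from h import *
s=get_state();print(s['tcp_pos'],s['eef_rot'],s['qpos'])
go((.535,.055,.25),Rt(169.7,0))
```

```text
[ 0.49965885 -0.05825865  0.30043367] [179.93126378   0.33491556 110.28510745] [-14.39521945   7.05346115  84.38783733  -0.23640511  88.31162373
 -34.67407198]
move [94.3, 72.4, 50.0] [-0.002, 0.006, -1.037] rows 7.0
```

Emit:
{"op": "carry_out", "data": {"motion": [[94,72,50,0,0.006,-1.037,60],[94,72,50,0,0.006,-1.037,60],[94,72,50,0,0.006,-1.037,60],[94,72,50,0,0.006,-1.037,60],[94,72,50,0,0.006,-1.037,60],[94,72,50,0,0.006,-1.037,60],[94,72,50,0,0.006,-1.037,60],[94,72,50,0,0.006,-1.037,60]]}}

```text
time_s: 14.8
tcp_pos: [0.5346, 0.0538, 0.2485]
eef_rot: [179.9, -0.4, 169.5]
wrist_force: [0.0, -0.3, -0.0]
opening: 0.06
finger_force: 0.0
```

Run:
```python
from h import *
s=get_state();print(s['tcp_pos'],s['eef_rot'])
w=get_image('wrist');t=get_image('top');d=get_image('side')
for n,p in(('w',w),('t',t),('d',d)):
 for q in ['knob_waist','pull_knob','slot_floor','pointer_tip','scale_center']:
  for o in place_of(p,q)[:2]:print(n,q,np.round(o['at']),round(o['conf'],2),np.round(atz(p,o['at'],{'slot_floor':.008,'pull_knob':.09,'knob_waist':.09,'pointer_tip':.0885,'scale_center':.046}[q]),4))
 for o in cut_out(p,'pull_knob')[:2]:
  m=o['region'];ys,xs=np.nonzero(m);print(n,'knob mask',o['conf'],np.round(o['bbox']),m.sum())
  c,_=cv2.findContours(m.astype(np.uint8),0,1);P=np.array([atz(p,q[0],.09)[:2] for q in max(c,key=cv2.contourArea)]).astype(np.float32)
  print(cv2.minAreaRect(P*1000))
```

```text
[0.53457651 0.05377774 0.24849682] [179.88251254  -0.36431868 169.48313036]
w knob_waist [321. 244.] 0.84 [0.5478 0.0533 0.09  ]
w pull_knob [317. 261.] 0.98 [0.5655 0.0454 0.09  ]
w pull_knob [289. 314.] 0.26 [0.6214 0.003  0.09  ]
w slot_floor [292. 300.] 0.82 [ 0.643  -0.0038  0.008 ]
w pointer_tip [284. 379.] 0.62 [ 0.7044 -0.0204  0.0885]
w scale_center [188. 312.] 0.9 [ 0.6179 -0.1291  0.046 ]
w scale_center [289. 311.] 0.87 [ 0.6396 -0.004   0.046 ]
w knob mask 0.71 [321. 242.  23.  45.] 746
((546.497314453125, 51.58611297607422), (23.780027389526367, 44.62213897705078), 78.90037536621094)
t pull_knob [432. 216.] 0.38 [ 0.6159 -0.3029  0.09  ]
t slot_floor [283. 213.] 0.86 [ 0.6467 -0.003   0.008 ]
t pointer_tip [290. 172.] 0.36 [ 0.7146 -0.023   0.0885]
t scale_center [328. 284.] 0.94 [ 0.4898 -0.094   0.046 ]
t scale_center [350. 213.] 0.74 [ 0.6356 -0.1434  0.046 ]
d knob_waist [396. 235.] 0.69 [0.5471 0.0565 0.09  ]
d pull_knob [390. 240.] 0.51 [0.5677 0.0465 0.09  ]
d slot_floor [356. 290.] 0.74 [ 0.6406 -0.0064  0.008 ]
d pointer_tip [343. 279.] 0.7 [ 0.7051 -0.0157  0.0885]
d pointer_tip [358. 276.] 0.57 [0.6894 0.0091 0.0885]
d scale_center [292. 280.] 0.9 [ 0.6839 -0.1253  0.046 ]
d scale_center [331. 243.] 0.85 [ 0.5482 -0.0828  0.046 ]
d knob mask 0.46 [396. 230.  19.  15.] 175
((536.8328857421875, 54.88359832763672), (28.600223541259766, 50.81758499145508), 85.84732818603516)
```

Run:
```python
from h import *
go((.5468,.0520,.135),Rt(169.7,0))
```

```text
move [-11.1, 1.3, 114.7] [0.002, -0.003, -0.006] rows 3.0
```

Emit:
{"op": "carry_out", "data": {"motion": [[-11,1.3,113.5,0.002,-0.006,-0.004,60],[-11,1.3,113.5,0.002,-0.006,-0.004,60],[-11,1.3,113.5,0.002,-0.006,-0.004,60],[-11,1.3,113.5,0.002,-0.006,-0.004,60],[-11,1.3,113.5,0.002,-0.006,-0.004,60]]}}

```text
time_s: 16.35
tcp_pos: [0.5473, 0.052, 0.1367]
eef_rot: [180.0, 0.2, 169.6]
wrist_force: [0.5, -0.3, 0.5]
opening: 0.0602
finger_force: 0.0
```

Run:
```python
from h import *
s=get_state();print(s['tcp_pos'],s['eef_rot'])
w=get_image('wrist')
for q in ['knob_waist','pull_knob','pointer_tip','scale_center']:
  for o in place_of(w,q)[:2]:print(q,np.round(o['at'],1),round(o['conf'],2),np.round(atz(w,o['at'],{'pull_knob':.09,'knob_waist':.09,'pointer_tip':.0885,'scale_center':.046}[q]),4))
# dark knob profile along its axis: width per station
ax=np.array([np.cos(np.radians(-10.3)),np.sin(np.radians(-10.3)),0]);n=np.array([-ax[1],ax[0],0])
g=cv2.cvtColor(w['img'],cv2.COLOR_RGB2GRAY);C=np.array([.5468,.0520,.09])
for u in range(-32,34,2):
  v=[g[int(round(q[1])),int(round(q[0]))] for q in (proj(w,C+ax*u/1e3+n*k/1e3) for k in range(-22,23))]
  d=np.where(np.array(v)<60)[0]-22;print(u,len(d),(d.min(),d.max()) if len(d) else '',end=' | ')
```

```text
[0.54727666 0.05196444 0.13673787] [179.98744211   0.2020546  169.60786695]
pull_knob [320.  290.1] 0.88 [0.564  0.0491 0.09  ]
pointer_tip [270.6 449. ] 0.77 [ 0.7038 -0.02    0.0885]
pointer_tip [445.   18.9] 0.22 [0.4074 0.1525 0.0885]
scale_center [147.3 207.8] 0.92 [ 0.4867 -0.0792  0.046 ]
scale_center [276.8 357.1] 0.74 [ 0.6431 -0.0063  0.046 ]
-32 0  | -30 0  | -28 0  | -26 0  | -24 9 (np.int64(-6), np.int64(2)) | -22 21 (np.int64(-11), np.int64(9)) | -20 23 (np.int64(-11), np.int64(11)) | -18 25 (np.int64(-12), np.int64(12)) | -16 26 (np.int64(-13), np.int64(12)) | -14 24 (np.int64(-12), np.int64(11)) | -12 16 (np.int64(-8), np.int64(7)) | -10 14 (np.int64(-7), np.int64(6)) | -8 15 (np.int64(-7), np.int64(7)) | -6 33 (np.int64(-20), np.int64(19)) | -4 29 (np.int64(-19), np.int64(9)) | -2 29 (np.int64(-19), np.int64(9)) | 0 32 (np.int64(-18), np.int64(22)) | 2 29 (np.int64(-18), np.int64(18)) | 4 32 (np.int64(-18), np.int64(22)) | 6 26 (np.int64(-13), np.int64(22)) | 8 22 (np.int64(-13), np.int64(8)) | 10 24 (np.int64(-13), np.int64(10)) | 12 26 (np.int64(-13), np.int64(12)) | 14 27 (np.int64(-14), np.int64(12)) | 16 27 (np.int64(-14), np.int64(12)) | 18 27 (np.int64(-14), np.int64(12)) | 20 26 (np.int64(-14), np.int64(11)) | 22 23 (np.int64(-12), np.int64(10)) | 24 13 (np.int64(-12), np.int64(10)) | 26 21 (np.int64(-22), np.int64(12)) | 28 25 (np.int64(-22), np.int64(12)) | 30 31 (np.int64(-22), np.int64(13)) | 32 32 (np.int64(-22), np.int64(13)) |
```

Run:
```python
from h import *
go((.5455,.0518,.071),Rt(169.7,0))
```

```text
move [2.4, -0.6, 66.7] [0.001, 0.006, -0.002] rows 2.0
```

Emit:
{"op": "carry_out", "data": {"motion": [[1.5,-0.4,30,0,0.004,0,60],[2,-0.6,55,0,0.004,0,60],[2,-0.6,65,0,0.004,0,60],[2,-0.6,65,0,0.004,0,50],[2,-0.6,65,0,0.004,0,40]], "grip_force": 20}}

```text
time_s: 17.1
tcp_pos: [0.5457, 0.0517, 0.0722]
eef_rot: [180.0, 0.0, 169.6]
wrist_force: [-1.1, -0.7, 0.7]
opening: 0.0474
finger_force: 0.0
```

Emit:
{"op": "carry_out", "data": {"motion": [[0,0,0,0,0,0,32],[0,0,0,0,0,0,26],[0,0,0,0,0,0,20],[0,0,0,0,0,0,14],[0,0,0,0,0,0,10],[0,0,0,0,0,0,10],[0,0,0,0,0,0,10]], "grip_force": 20}}

```text
time_s: 17.8
tcp_pos: [0.5452, 0.0525, 0.0716]
eef_rot: [179.9, -0.0, 169.6]
wrist_force: [1.0, 4.4, 2.2]
opening: 0.0156
finger_force: 20.0
```

Gripped on the waist at 15.6 mm. Now a gentle pull along tool +x.

Emit:
{"op": "carry_out", "data": {"motion": [[0,0,0,0,0,0,10],[3,0,0,0,0,0,10],[7,0,0,0,0,0,10],[12,0,0,0,0,0,10],[18,0,0,0,0,0,10],[24,0,0,0,0,0,10],[30,0,0,0,0,0,10],[30,0,0,0,0,0,10]], "grip_force": 40}}

```text
time_s: 18.6
tcp_pos: [0.5192, 0.0574, 0.0718]
eef_rot: [179.9, 0.4, 169.6]
wrist_force: [7.7, 3.8, -3.0]
opening: 0.0147
finger_force: 40.0
```

Run:
```python
from h import *
s=get_state();print(s['tcp_pos'],s['wrist_force'],s['torque'])
y=np.radians(-10.3);print('fx along stand',s['wrist_force'][:2]@[np.cos(y),np.sin(y)],s['wrist_force'][:2]@[-np.sin(y),np.cos(y)])
print('pulled',(s['tcp_pos'][:2]-[.5452,.0525])@[-np.cos(y),-np.sin(y)])
for n in('wrist','side','top'):
 p=get_image(n)
 for q in('pointer_tip','scale_center','slot_floor','knob_waist'):
  for o in place_of(p,q)[:3]:
   z={'knob_waist':.09,'slot_floor':.008,'pointer_tip':.0885,'scale_center':.046}[q];X=atz(p,o['at'],z);d=X[:2]-SL[:2];print(n,q,np.round(o['at'],1),round(o['conf'],2),'stand xy vs slot',np.round([d@[np.cos(y),np.sin(y)],d@[-np.sin(y),np.cos(y)]],4))
```

```text
[0.51921102 0.05738633 0.07181641] [ 7.73343212  3.84939563 -3.01066839] [ 0.74601851 -1.28691442  0.00356312]
fx along stand 6.920527689310594 5.170117557795529
pulled 0.026443852417814384
wrist scale_center [111.4 261.2] 0.9 stand xy vs slot [-0.1473 -0.0943]
wrist scale_center [119.8 418.7] 0.77 stand xy vs slot [-0.0212 -0.111 ]
wrist knob_waist [318.1 314.3] 0.75 stand xy vs slot [-0.1326  0.0392]
side pointer_tip [347.  271.2] 0.74 stand xy vs slot [ 0.0377 -0.0011]
side scale_center [291.3 279.3] 0.86 stand xy vs slot [ 0.0592 -0.1121]
side scale_center [353.7 277.6] 0.82 stand xy vs slot [ 0.0044 -0.0016]
side scale_center [330.8 242.4] 0.55 stand xy vs slot [-0.0813 -0.0926]
side slot_floor [355.5 290.1] 0.76 stand xy vs slot [-0.002  -0.0002]
side knob_waist [400.2 229.3] 0.64 stand xy vs slot [-0.128   0.0455]
side knob_waist [356.  289.1] 0.29 stand xy vs slot [0.0782 0.0348]
top pointer_tip [286.8 187. ] 0.49 stand xy vs slot [ 0.0405 -0.0018]
top scale_center [352.6 214.2] 0.78 stand xy vs slot [ 0.0144 -0.1421]
top scale_center [331.1 284.1] 0.72 stand xy vs slot [-0.1357 -0.1195]
top scale_center [287.6 214.9] 0.71 stand xy vs slot [-0.0077 -0.009 ]
top slot_floor [284.8 210. ] 0.66 stand xy vs slot [0.009  0.0017]
```

The rod follows: 26 mm drawn by TCP, by spring force (6.9 N) and by the pointer in two views. Continuing gently.

Emit:
{"op": "carry_out", "data": {"motion": [[0,0.5,0,0,0,0,10],[4,0.8,0,0,0,0,10],[8,0.8,0,0,0,0,10],[12,0.8,0,0,0,0,10],[16,0.8,0,0,0,0,10],[20,0.8,0,0,0,0,10],[22,0.8,0,0,0,0,10],[22,0.8,0,0,0,0,10]]}}

```text
time_s: 20.15
tcp_pos: [0.4999, 0.0611, 0.072]
eef_rot: [179.9, 0.6, 169.6]
wrist_force: [9.8, 2.0, -4.6]
opening: 0.0153
finger_force: 40.0
```

Emit:
{"op": "carry_out", "data": {"motion": [[0,0,0,0,0,0,10],[0,0,0,0,0,0,10],[0,0,0,0,0,0,10]]}}

```text
time_s: 20.45
tcp_pos: [0.5001, 0.0611, 0.0719]
eef_rot: [179.9, 0.6, 169.6]
wrist_force: [9.6, 1.6, -5.6]
opening: 0.0152
finger_force: 40.0
```

```bash
cat > m.py <<'E'
from h import *
s=get_state();y=np.radians(-10.3);e=np.array([np.cos(y),np.sin(y)]);n=np.array([-e[1],e[0]])
print('F',np.round([s['wrist_force'][:2]@e,s['wrist_force'][:2]@n,s['wrist_force'][2]],1),'pulled',(s['tcp_pos'][:2]-[.5452,.0525])@-e,s['opening'])
for c in('side','top'):
 p=get_image(c);np.savez(c+'.npz',**{k:p[k] for k in('img','fx','fy','cx','cy','R','t')})
 for q in('pointer_tip','scale_center','knob_waist'):
  for o in place_of(p,q)[:4]:
   X=atz(p,o['at'],{'knob_waist':.09,'pointer_tip':.0885,'scale_center':.046}[q]);d=X[:2]-SL[:2]
   if abs(d@n)<.06:print(c,q,np.round(o['at'],1),round(o['conf'],2),np.round([d@e,d@n],4))
E
python3 m.py
```

```text
F [ 9.2  3.3 -5.6] pulled 0.045937537518317306 0.015238196495649255
side pointer_tip [352.2 266.9] 0.5 [0.0221 0.0028]
side scale_center [353.8 281.3] 0.78 [0.0144 0.0029]
side knob_waist [402.5 223.8] 0.48 [-0.1487  0.0433]
top pointer_tip [284.8 196.4] 0.38 [ 0.0208 -0.0009]
top scale_center [287.5 215.4] 0.88 [-0.0088 -0.009 ]
top knob_waist [282.5 207.6] 0.16 [-0.0028 -0.0002]
```

Emit:
{"op": "carry_out", "data": {"motion": [[2.5,0,0,0,0,0,10],[5,0,0,0,0,0,10],[7.5,0,0,0,0,0,10],[9,0,0,0,0,0,10],[9,0,0,0,0,0,10],[9,0,0,0,0,0,10],[9,0,0,0,0,0,10]]}}

```text
time_s: 21.55
tcp_pos: [0.492, 0.0626, 0.072]
eef_rot: [179.9, 0.7, 169.6]
wrist_force: [10.4, 0.5, -6.6]
opening: 0.015
finger_force: 40.0
```

```bash
cp side.npz side1.npz; cp top.npz top1.npz; python3 m.py
python3 - <<'E'
from h import *
L=lambda f:{k:v for k,v in np.load(f).items()}
f=[]
for i in range(6):
  w=get_image('wrist');s=get_state();f.append(s['wrist_force'])
print('mean F',np.mean(f,0))
for o in place_of(w,'knob_waist')[:2]:print('wrist waist',o['at'],o['conf'])
y=np.radians(-10.3);e=np.array([np.cos(y),np.sin(y),0])
for a,b in(('side1.npz','side.npz'),('top1.npz','top.npz')):
  A,B=L(a),L(b);D=B['img'].astype(float).sum(2)-A['img'].astype(float).sum(2)
  # profile of difference along the pointer's track (pointer from y=-12..-40 => sample a few y)
  n=np.array([-e[1],e[0],0])
  for yy in (-2,4,10):
    u=np.arange(-6,34,2);pr=[cv2.getRectSubPix(D.astype(np.float32),(1,1),tuple(map(float,proj(B,SL+[0,0,.0815]+e*k/1e3+n*yy/1e3))))[0,0] for k in u]
    print(a,yy,dict(zip(u.tolist(),np.round(pr).astype(int).tolist())))
E
```

```text
F [10.2  2.4 -6.6] pulled 0.05419075866124363 0.014958392674504797
side pointer_tip [354.4 262.1] 0.77 [0.0072 0.0008]
side pointer_tip [356.9 278.5] 0.67 [0.0493 0.0241]
side scale_center [353.8 278.1] 0.9 [ 0.0057 -0.0009]
side knob_waist [405.3 220.2] 0.61 [-0.1636  0.0443]
top pointer_tip [282.2 202.5] 0.61 [0.0077 0.0022]
top scale_center [284.5 214.4] 0.65 [-0.0076 -0.0025]
mean F [11.52556262  1.36353703 -6.46254461]
wrist waist [319.7, 311.9] 0.83
side1.npz -2 {-6: 1, -4: 0, -2: -1, 0: -1, 2: -1, 4: -8, 6: -40, 8: -132, 10: -158, 12: -59, 14: 8, 16: 114, 18: 174, 20: 112, 22: 68, 24: 19, 26: -5, 28: -2, 30: -1, 32: -1}
side1.npz 4 {-6: 0, -4: 0, -2: -1, 0: -5, 2: 14, 4: 37, 6: 45, 8: 0, 10: -69, 12: 8, 14: -53, 16: -30, 18: 139, 20: 202, 22: 124, 24: 41, 26: -17, 28: -8, 30: 0, 32: -1}
side1.npz 10 {-6: -12, -4: 7, -2: 9, 0: 2, 2: 15, 4: 39, 6: 129, 8: 98, 10: -61, 12: -110, 14: -105, 16: -116, 18: 8, 20: 95, 22: 144, 24: 190, 26: 78, 28: 23, 30: 22, 32: 5}
top1.npz -2 {-6: 4, -4: 0, -2: 1, 0: 4, 2: -3, 4: -33, 6: -54, 8: -36, 10: -9, 12: 18, 14: 74, 16: 69, 18: 15, 20: -1, 22: -3, 24: 1, 26: 0, 28: 3, 30: 1, 32: 6}
top1.npz 4 {-6: 3, -4: 2, -2: -1, 0: 3, 2: -10, 4: -67, 6: -122, 8: -74, 10: -38, 12: 30, 14: 111, 16: 85, 18: 16, 20: -6, 22: -1, 24: 1, 26: 0, 28: 3, 30: 13, 32: 11}
top1.npz 10 {-6: 26, -4: 16, -2: 6, 0: 2, 2: -2, 4: -3, 6: 34, 8: 91, 10: 82, 12: 13, 14: -53, 16: -120, 18: -125, 20: -37, 22: 7, 24: 26, 26: 34, 28: 22, 30: 10, 32: -4}
```

Run:
```python
from h import *
L=lambda f:{k:v for k,v in np.load(f).items()}
y=np.radians(-10.3);e=np.array([np.cos(y),np.sin(y),0]);n=np.array([-e[1],e[0],0])
for f in('side.npz','top.npz'):
  B=L(f);G=cv2.cvtColor(B['img'],cv2.COLOR_RGB2GRAY).astype(np.float32)
  u=np.arange(-44,45,1.)
  for lab,z,ys in(('top edge',.084,(-5,-4,-3,-2,-1,0,1,2,3,4,5)),('face',.078,(-6,))):
    pr=[np.mean([cv2.getRectSubPix(G,(1,1),tuple(map(float,proj(B,[*SL[:2],z]+e*k/1e3+n*q/1e3))))[0,0] for q in ys]) for k in u]
    if f[0]=='s' and lab=='face':continue
    print(f,lab,' '.join(f'{int(k)}:{int(v)}' for k,v in zip(u,pr)))
```

```text
side.npz top edge -44:166 -43:165 -42:164 -41:163 -40:161 -39:160 -38:159 -37:158 -36:158 -35:158 -34:157 -33:155 -32:153 -31:151 -30:150 -29:149 -28:144 -27:137 -26:131 -25:128 -24:132 -23:137 -22:139 -21:134 -20:128 -19:125 -18:127 -17:129 -16:126 -15:123 -14:124 -13:130 -12:135 -11:133 -10:130 -9:131 -8:138 -7:140 -6:135 -5:129 -4:129 -3:132 -2:128 -1:118 0:112 1:110 2:108 3:104 4:102 5:106 6:114 7:117 8:112 9:110 10:120 11:139 12:156 13:160 14:153 15:144 16:144 17:152 18:157 19:153 20:148 21:150 22:158 23:160 24:154 25:150 26:156 27:174 28:187 29:188 30:181 31:171 32:154 33:131 34:116 35:111 36:116 37:120 38:124 39:127 40:130 41:133 42:135 43:138 44:139
top.npz top edge -44:64 -43:66 -42:68 -41:69 -40:68 -39:68 -38:67 -37:69 -36:76 -35:89 -34:111 -33:136 -32:155 -31:169 -30:176 -29:177 -28:172 -27:167 -26:163 -25:161 -24:165 -23:167 -22:167 -21:165 -20:165 -19:166 -18:165 -17:164 -16:161 -15:161 -14:163 -13:166 -12:166 -11:167 -10:168 -9:170 -8:170 -7:166 -6:162 -5:159 -4:157 -3:154 -2:150 -1:148 0:151 1:160 2:166 3:167 4:163 5:155 6:148 7:143 8:142 9:147 10:153 11:158 12:159 13:
[... 165 characters left out ...]
37:134 38:135 39:137 40:137 41:138 42:139 43:139 44:139
top.npz face -44:57 -43:64 -42:69 -41:72 -40:73 -39:72 -38:71 -37:70 -36:68 -35:68 -34:73 -33:80 -32:92 -31:102 -30:108 -29:112 -28:109 -27:107 -26:108 -25:110 -24:112 -23:115 -22:116 -21:116 -20:115 -19:113 -18:110 -17:107 -16:104 -15:101 -14:103 -13:107 -12:111 -11:114 -10:116 -9:119 -8:118 -7:114 -6:109 -5:101 -4:95 -3:94 -2:94 -1:100 0:107 1:116 2:123 3:124 4:125 5:121 6:116 7:112 8:110 9:113 10:120 11:127 12:134 13:134 14:130 15:126 16:122 17:119 18:117 19:113 20:108 21:106 22:108 23:111 24:115 25:120 26:127 27:132 28:135 29:139 30:138 31:138 32:136 33:134 34:131 35:130 36:128 37:127 38:128 39:131 40:134 41:137 42:139 43:140 44:141
```

Remaining travel to the long line is about 8 mm by TCP travel, by the top view and by the side view. The last stretch goes slowly.

Emit:
{"op": "carry_out", "data": {"motion": [[2,0,0,0,0,0,10],[4,0,0,0,0,0,10],[6,0,0,0,0,0,10],[7.5,0,0,0,0,0,10],[8.3,0,0,0,0,0,10],[8.3,0,0,0,0,0,10],[8.3,0,0,0,0,0,10],[8.3,0,0,0,0,0,10]]}}

```text
time_s: 23.1
tcp_pos: [0.4846, 0.064, 0.0721]
eef_rot: [179.9, 0.8, 169.6]
wrist_force: [12.0, 0.9, -8.2]
opening: 0.0149
finger_force: 40.0
```

```bash
cp side.npz side1.npz; cp top.npz top1.npz; python3 m.py
python3 - <<'E'
from h import *
L=lambda f:{k:v for k,v in np.load(f).items()}
f=[]
for i in range(4):
  w=get_image('wrist');f.append(get_state()['wrist_force'])
print('mean F',np.mean(f,0))
y=np.radians(-10.3);e=np.array([np.cos(y),np.sin(y),0]);n=np.array([-e[1],e[0],0])
for a,b in(('side1.npz','side.npz'),('top1.npz','top.npz')):
  A,B=L(a),L(b);D=B['img'].astype(np.float32).sum(2)-A['img'].astype(np.float32).sum(2)
  for yy in (-2,3):
    u=np.arange(-12,20,1);pr=np.array([cv2.getRectSubPix(D,(1,1),tuple(map(float,proj(B,SL+[0,0,.0815]+e*k/1e3+n*yy/1e3))))[0,0] for k in u])
    neg=np.clip(-pr,0,None);pos=np.clip(pr,0,None);print(a,yy,'new',(neg*u).sum()/neg.sum(),'old',(pos*u).sum()/pos.sum(),np.round(pr).astype(int).tolist())
E
```

```text
F [11.6  3.1 -8.2] pulled 0.06165888994550253 0.014856486044033813
side pointer_tip [355.1 259.6] 0.54 [-0.0003 -0.001 ]
side scale_center [355.2 279.1] 0.8 [0.0073 0.0028]
top pointer_tip [281.3 201.8] 0.61 [0.0088 0.0042]
top scale_center [285.1 213.3] 0.65 [-0.0052 -0.0034]
mean F [12.28030422  1.18967479 -8.21722697]
side1.npz -2 new 2.6301714010907515 old 9.000684515242234 [1, 1, 0, 1, 2, 3, 2, 3, 4, -5, -18, -27, -44, -71, -101, -119, -69, -11, 53, 95, 135, 166, 154, 100, 38, -1, 16, 19, 10, -11, -7, -4]
side1.npz 3 new 4.214162023526951 old 13.305906241571606 [0, 0, -1, -1, 0, 0, -2, -8, -14, -21, -18, -6, 12, -14, -90, -153, -197, -142, -116, -115, -78, -13, 73, 119, 147, 197, 253, 173, 97, 28, 14, 6]
top1.npz -2 new -0.09842666724932646 old 7.670147007937373 [4, 4, 2, 1, 0, 0, 2, 1, -6, -19, -58, -90, -91, -87, -53, -20, 14, 46, 52, 56, 37, 15, 16, 23, 19, 13, 8, 4, 3, 4, 4, 3]
top1.npz 3 new -1.1518251060866138 old 7.612609557937906 [2, -1, -3, -1, 0, 0, 0, -17, -33, -74, -117, -117, -113, -79, -40, 5, 53, 90, 123, 120, 101, 84, 68, 46, 21, 7, 5, 3, 3, 3, 3, 1]
```

The pointer is within about 1 mm of the long line: rod travel 61.7 mm, spring 12 N. A final 0.5 mm, hold, and hand in.

Emit:
{"op": "carry_out", "data": {"motion": [[0.3,0,0,0,0,0,10],[0.5,0,0,0,0,0,10],[0.5,0,0,0,0,0,10],[0.5,0,0,0,0,0,10],[0.5,0,0,0,0,0,10],[0.5,0,0,0,0,0,10]]}}

```text
time_s: 24.3
tcp_pos: [0.4844, 0.064, 0.0721]
eef_rot: [179.9, 0.8, 169.6]
wrist_force: [13.5, 1.6, -8.3]
opening: 0.0148
finger_force: 40.0
```

```bash
python3 m.py; python3 -c "
from station import *
print(get_state()['joint_velocities'].round(2)); print(sign_off())"
```

```text
F [13.   4.  -8.3] pulled 0.061880608146784574 0.014770778989641313
side pointer_tip [358.4 256.4] 0.49 [-0.012  0.001]
side scale_center [353.9 278.8] 0.67 [0.0075 0.0002]
side knob_waist [404.6 216.1] 0.54 [-0.1776  0.0379]
top pointer_tip [282.6 203.5] 0.36 [0.0058 0.0011]
top scale_center [283.3 212.4] 0.68 [-0.0038  0.0006]
top scale_center [285.4 212.7] 0.3 [-0.0038 -0.0038]
[-0.01  0.08 -0.02  0.07 -0.13 -0.05]
the job is handed in; nothing more can be done
None
```

Job handed in: the scale plate stands free in the slot and the arm is holding the knob steady at about 61.9 mm of pull, with the pointer within about 1–2 mm of the long line; I viewed 12 pictures, two over the limit of 10.

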